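# Load the boot-care carrier in reverse order

## Robot

A 6-joint arm with a two-finger parallel gripper is mounted at the origin on the work surface. World frame = base frame: x ahead of the robot, y to its left, z up, the work surface at z = 0. Lengths are in m, angles in rad, forces in N, time in s.
With the tool pointing down it reaches from about 0.35 to 0.975 m from the base axis. Payload 4.9 kg.
Tool frame: the origin (TCP) lies at the very end of the fingers, on their centre line; the grasp point (between the pads) lies 19 mm behind it; z points along the fingers, x is the direction in which the jaws open and shut, and the axes are right-handed (so a half turn about z gives the same grasp; the last joint's range is limited). The gripper opens to 85 mm and grips with 20 to 120 N. Pads are 22 mm wide; open, the fingers measure 114 mm over their backs; the gripper's body (76 mm by 85 mm) begins 54 mm behind the grasp point. The pads swing forward as they close: fully open they stand 13 mm farther back than shut.
Start: joints at [-1.39, 0.053, 1.613, -0, 1.476, -0.119], TCP at [0.185, -0.597, 0.231] pointing down, gripper open.
Joint ranges: [-3.01, 3.01], [-1.01, 2.22], [0.06, 2.58], [-1.02, 4.17], [0.09, 2.62], [-3.14, 3.14]. Speed limits (rad/s): [2.57, 2.57, 3.14, 3.14, 3.14, 3.14].

## Interface

Orientations are given as a unit quaternion [w, x, y, z].
In Python, from plant import manip, imaging gives the robot as it stands.
- The arm moves only by the shell command python3 -m pendant 'ROWS'. ROWS is JSON, a list that holds one entry, the list of rows, each a list of 7 numbers: the turn, a rotation vector about the world's x, y, z in units of pi rad (1.0 is pi rad), then the shift along the world's x, y, z in units of 250 mm (1.0 is 250 mm), then the opening, from 0 (shut) to 1 (fully open). In form: [[[ax, ay, az, tx, ty, tz, claw], ...]]. A call has 1 to 20 rows; each row shifts and turns the commanded pose from where the row before left it; what a row does not reach is not made up. A row lasts 1/8 s, in which the tool goes at most 62.5 mm and 10.7 degrees, less where a joint would pass 70% of its speed; a pose out of reach is approached as far as the arm can. A call with a number of a shift or a turn outside -1 to 1 is refused whole. A call with a gripper value outside its range is refused whole. The fingers move at their own pace and stop on an object; the grip force is fixed at half the most. Time passes only in rows, so rows that do not move let the fingers close. It gives the time, the measured TCP pose, the force and the opening at its end, in the units of the state.
- manip.state(): the state, without advancing time (a new reading comes with each control period).
- imaging.grab_frame(name): name is "scene" or "side" or "wrist"; returns a dict with "frame" (400x640x3 uint8, blue, green, red), "mtx" (3x3 intrinsics, pixels), "world_to_cam" (4x4, takes a point from world to camera coordinates). Camera axes: x right, y down, z forward; pixel columns grow to the right and rows downward; lengths in m; the calibration is good to about 2 mm. The wrist camera is an equidistant fisheye: a pixel r from the principal point sees the ray r / f radians off the axis. A picture is of the moment at which its call begins. There is no depth.
- manip.job_done(): hands the job in, once; it reports no verdict.
The state is a dict: "time": time; "joint_pos": joint angles; "joint_vel": joint speeds; "joint_efforts": joint torques, N m; "tool_pos": TCP position; "tool_rot": TCP orientation; "contact_force": force on the tool from outside, world axes, zero at the start; "ft_torque": the same for the moment, N m; "gripper_width": opening from 0.0 (shut) to 1.0 (fully open).
Only numpy, scipy, OpenCV 4.12 (cv2) and the standard library are available. Lean on these libraries where they do the work, as an engineer would, in place of code of your own. Each camera call takes 0.05 s, during which the arm holds its last target. There are 200 camera calls.

## Task

The carrier will be turned end for end when it goes on the step, so move the four boot-care things from the grey drip rack to the blue carrier in reverse order: the one at the left end of the row goes to the right end of the carrier, the second from the left to the second from the right, and so on. Set each one down gently (not dropped) in the middle of its own cork disc, and never let one tip over. At the end all four stand upright on the carrier, let go and still.

Things in the scene. Friction and masses are not known exactly. Their poses are not given: they have to be found in the camera images.
- brush: boot dauber, round, 64 mm high: black bristle foot 40 mm across (0 to 20 mm up), blue painted wood collar 44 mm across (20 to 34 mm up), then a blue painted knob 34 mm across (42 to 62 mm up), the part to grip. About 90 g. Starts upright on a cork coaster of the grey drip rack. Origin: centre of its underside; z up.
- tin: flat round red wax tin with a silvery disc on its lid, 32 mm high, 58 mm across (60 mm at the lid, 20 to 32 mm up). About 140 g. Starts upright on a cork coaster of the grey drip rack. Origin: centre of its underside; z up.
- bottle: small round amber glass oil bottle with a paper band, 72 mm high: body 42 mm across up to 48 mm, then a white cap 26 mm across from 56 to 72 mm up. About 130 g. Starts upright on a cork coaster of the grey drip rack. Origin: centre of its underside; z up.
- soap: square green soap box with a yellow patch on top, 40 x 40 mm (41 x 41 mm at the lid), 50 mm high, sides along its x and y. About 120 g. Starts upright on a cork coaster of the grey drip rack. Origin: centre of its underside; z up.
- drip_rack: grey board fixed on the bench, 72 (its x) x 310 (its y) x 15 mm thick; the four things start on it in a row on 4 mm thick cork coasters at y = -112.5, -37.5, 37.5, 112.5 mm, x = 0, tops 19 mm above the bench. Origin: centre of its underside, at bench height. Its x points away from the robot, turned up to 0.18 rad.
- carrier: blue board fixed on the bench, 72 (its x) x 310 (its y) x 15 mm thick, with four empty cork discs 64 mm across at y = -112.5, -37.5, 37.5, 112.5 mm, x = 0, tops 19 mm above its origin; 26 mm high cheeks at its ends (y = +-159), long sides open. Origin: centre of underside, at bench height. x points away from the robot within 0.18 rad. About 180 mm beyond or before the grey rack.
- coaster_brush: fixed round cork coaster, 64 mm across, 4 mm thick, on the grey drip rack, under the brush at the start (it marks where the brush stood); all four coasters look alike. Origin: centre of its underside, 15 mm above the bench.
- coaster_tin: fixed round cork coaster, 64 mm across, 4 mm thick, on the grey drip rack, under the tin at the start (it marks where the tin stood); all four coasters look alike. Origin: centre of its underside, 15 mm above the bench.
- coaster_bottle: fixed round cork coaster, 64 mm across, 4 mm thick, on the grey drip rack, under the bottle at the start (it marks where the bottle stood); all four coasters look alike. Origin: centre of its underside, 15 mm above the bench.
- coaster_soap: fixed round cork coaster, 64 mm across, 4 mm thick, on the grey drip rack, under the soap at the start (it marks where the soap stood); all four coasters look alike. Origin: centre of its underside, 15 mm above the bench.
Mind the look-alikes: they are no part of the job. What is meant by the tin is not purple, and is the smaller of those in its own colour.

How it is judged:
By the outcome, as a careful person would: the job done as asked, in the order asked, and still so for the second after the job is handed in, with the robot touching nothing.
It also fails if it takes over 102 s, if anything falls off the work surface, if the arm or the gripper's body presses on something with over 40 N, if the wrist force passes 120 N, or if a joint passes its speed limit or range.

## Working session

There is one attempt and no reset: what is moved stays moved. The work goes in short steps, Python scripts to look and compute and a shell command to move; the robot and the scene stay as the last step left them, time stands still between calls to the robot, and variables do not carry over. Pictures are saved under pics/ and viewed, about 12 in all and at most 16, crops included, and the job is handed in when it is done.

```bash
mkdir -p pics; ls; python3 - <<'E'
from plant import manip, imaging
import cv2
s=manip.state();print(s)
for n in("scene","side","wrist"):
    d=imaging.grab_frame(n);cv2.imwrite(f"pics/{n}0.png",d["frame"]);print(n,d["mtx"].round(1).tolist(),d["world_to_cam"].round(3).tolist())
E
```

```text
pics
{'time': 0.0, 'joint_pos': array([-1.38998510e+00,  5.33427337e-02,  1.61431036e+00,  3.85826606e-05,
        1.47601881e+00, -1.18982794e-01]), 'joint_vel': array([-9.18187169e-04,  2.29967247e-03, -6.47595490e-04, -2.86406285e-04,
        9.26834938e-05,  8.90494529e-05]), 'joint_efforts': array([ 4.78802958e-04, -3.93679583e+01, -3.70177925e+01, -2.71463858e-05,
        7.07803789e-03, -9.23131438e-06]), 'tool_pos': array([ 0.18448333, -0.59648881,  0.23006202]), 'tool_rot': array([-7.26044959e-04,  8.04772793e-01, -5.93582067e-01, -7.44345517e-04]), 'contact_force': array([-0.33091882,  0.63942105, -0.11840297]), 'ft_torque': array([0.0015019 , 0.01647015, 0.00029991]), 'gripper_width': 0.9980504212824612}
scene [[505.3, 0.0, 322.3], [0.0, 505.3, 193.0], [0.0, 0.0, 1.0]] [[0.414, 0.91, -0.016, -0.162], [0.489, -0.237, -0.839, -0.232], [-0.768, 0.34, -0.543, 1.354], [0.0, 0.0, 0.0, 1.0]]
side [[491.4, 0.0, 311.6], [0.0, 491.4, 207.5], [0.0, 0.0, 1.0]] [[-0.998, -0.057, 0.011, 0.562], [-0.051, 0.759, -0.649, 0.135], [0.029, -0.648, -0.761, 0.925], [0.0, 0.0, 0.0, 1.0]]
wrist [[309.7, 0.0, 315.7], [0.0, 309.7, 197.4], [0.0, 0.0, 1.0]] [[0.297, -0.955, -0.002, -0.624], [-0.908, -0.283, 0.309, -0.041], [-0.296, -0.089, -0.951, 0.38], [0.0, 0.0, 0.0, 1.0]]
```

View pics/scene0.png

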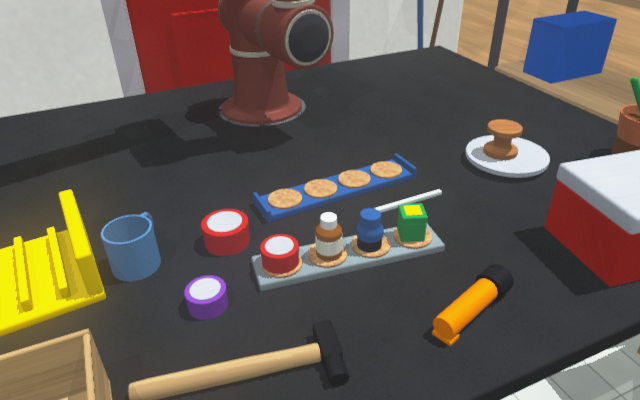

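View pics/side0.png

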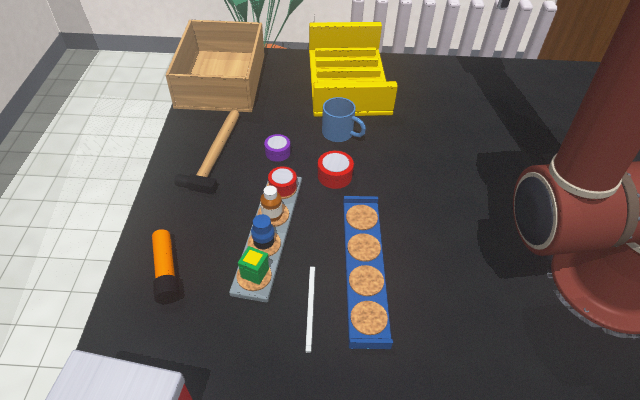

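Scene view: the row from −y to +y is tin (280,252), bottle (329,237), brush (371,230), soap (412,222). The empty discs run from (285,198) to (386,169), with the carrier nearer the robot. A larger red tin (226,230), a purple tin (206,296) and a white stick (410,202) are not part of the job. The side view agrees.

```bash
cat > h.py <<'E'
import numpy as np, cv2
from plant import manip, imaging
def ray(d,u,v,z):
    W=d["world_to_cam"];R=W[:3,:3];c=-R.T@W[:3,3]
    r=R.T@np.linalg.inv(d["mtx"])@[u,v,1];return c+r*(z-c[2])/r[2]
def pix(d,p):
    W=d["world_to_cam"];q=W[:3,:3]@p+W[:3,3];q=d["mtx"]@q;return q[:2]/q[2]
HSV=dict(cork=((8,70,110),(20,200,255)),red=((0,170,60),(6,255,255)),silver=((0,0,170),(180,60,255)),
 yellow=((24,180,150),(34,255,255)),green=((45,120,40),(80,255,255)),blue=((100,120,40),(125,255,255)))
def blobs(d,name,amin=40):
    m=cv2.inRange(cv2.cvtColor(d["frame"],cv2.COLOR_BGR2HSV),*map(np.array,HSV[name]))
    cs,_=cv2.findContours(cv2.morphologyEx(m,cv2.MORPH_CLOSE,np.ones((3,3))),cv2.RETR_EXTERNAL,cv2.CHAIN_APPROX_NONE)
    out=[]
    for c in cs:
        a=cv2.contourArea(c)
        if amin<a<4000:
            (u,v),ax,_=cv2.fitEllipse(c); out.append((u,v,a,ax,c))
    return out
E
python3 - <<'E'
from h import *
for n in("scene","side"):
    d=imaging.grab_frame(n)
    for k,z in(("cork",.019),("silver",.051),("silver",.091),("yellow",.069),("blue",.083)):
        for u,v,a,ax,c in blobs(d,k):
            p=ray(d,u,v,z)
            if .25<p[0]<.9 and abs(p[1])<.5: print(n,k,z,round(u),round(v),a,np.round(ax,1),p.round(4)[:2])
E
```

```text
scene cork 0.019 217 373 3841.5 [ 21.8 270.1] [ 0.7998 -0.3277]
scene cork 0.019 281 261 138.5 [28.9 39.6] [ 0.637  -0.1835]
scene cork 0.019 326 254 387.0 [23.9 36.9] [ 0.6515 -0.1108]
scene cork 0.019 370 244 298.0 [23.6 35.8] [ 0.6604 -0.0361]
scene cork 0.019 412 235 235.0 [23.4 35.4] [0.6688 0.0388]
scene cork 0.019 329 232 270.5 [17.5 26.9] [ 0.6013 -0.0833]
scene cork 0.019 284 198 499.0 [19.4 33. ] [ 0.4707 -0.1143]
scene cork 0.019 320 188 456.5 [18.1 32.3] [ 0.4676 -0.0398]
scene cork 0.019 354 178 415.0 [17.2 31. ] [0.464 0.035]
scene cork 0.019 385 169 381.0 [15.9 30.8] [0.4605 0.1094]
scene cork 0.019 502 138 844.5 [34.2 43.1] [0.4548 0.4163]
scene silver 0.051 205 288 485.0 [20.2 30.7] [ 0.6812 -0.3096]
scene silver 0.051 267 280 71.5 [ 6.4 26. ] [ 0.7018 -0.2261]
scene silver 0.051 305 270 164.0 [10.3 40.6] [ 0.7062 -0.1701]
scene silver 0.051 304 249 55.5 [ 7.  15.7] [ 0.6616 -0.1533]
scene silver 0.051 279 245 382.0 [17.5 27.9] [ 0.6359 -0.1837]
scene silver 0.051 343 242 97.0 [ 9. 24.] [ 0.6724 -0.0925]
scene silver 0.051 394 246 406.0 [ 20.3 118.1] [ 0.7141 -0.0255
[... 2061 characters left out ...]
4.  20.1] [ 0.6354 -0.1792]
side silver 0.051 335 162 355.5 [17.8 25.5] [ 0.5255 -0.2275]
side silver 0.051 277 142 172.0 [12.1 18.2] [ 0.6564 -0.282 ]
side silver 0.091 227 293 138.5 [27.7 29.8] [0.6927 0.1274]
side silver 0.091 310 312 338.0 [  4.6 129.4] [0.5578 0.1537]
side silver 0.091 271 212 55.5 [ 8.8 12. ] [ 0.641  -0.0457]
side silver 0.091 270 192 120.0 [11.8 14. ] [ 0.649 -0.097]
side silver 0.091 282 176 219.0 [14.  20.1] [ 0.6303 -0.1406]
side silver 0.091 335 162 355.5 [17.8 25.5] [ 0.5264 -0.1863]
side silver 0.091 277 142 172.0 [12.1 18.2] [ 0.6501 -0.2379]
side yellow 0.069 252 257 158.5 [13.5 16.6] [0.6659 0.0406]
side blue 0.083 262 229 474.0 [21.4 28.8] [ 0.6541 -0.0125]
```

```bash
python3 -m pendant '[[[0,0,0.0257,0.1,0.15,0.02,1],[0,0,0.0257,0.107,0.16,0,1],[0,0,0.0257,0.107,0.16,0,1],[0,0,0.0257,0.107,0.16,0,1],[0,0,0.0257,0.107,0.16,0,1],[0,0,0.0257,0.107,0.16,0,1],[0,0,0.0257,0.107,0.16,0,1],[0,0,0.0257,0.107,0.16,0,1],[0,0,0.0257,0.107,0.16,0,1],[0,0,0.0257,0.107,0.16,0,1],[0,0,0.0257,0.107,0.16,0,1],[0,0,0.0257,0.107,0.16,0,1],[0,0,0.0257,0.107,0.16,0,1],[0,0,0.0257,0.107,0.16,0,1],[0,0,0,0,0,0,1],[0,0,0,0,0,0,1]]]'
python3 - <<'E'
from h import *
s=manip.state();print(s["tool_pos"],s["tool_rot"],s["joint_pos"],s["time"])
d=imaging.grab_frame("wrist");cv2.imwrite("pics/w1.png",d["frame"]);np.set_printoptions(suppress=True);print(d["world_to_cam"].round(3))
E
```

```text
time: 2.25
tool_pos: [0.557, -0.0397, 0.236]
tool_rot: [0.0, 0.998, -0.07, -0.0]
contact_force: [0.1, -0.4, 0.8]
gripper_width: 1.001
[ 0.55703686 -0.03970297  0.23597935] [ 1.74318786e-04  9.97528133e-01 -7.02668297e-02 -4.08445580e-04] [-2.04187284e-01 -1.08129276e-01  1.76275306e+00 -4.56115985e-04
  1.48773193e+00 -6.34996903e-02] 2.25
[[ 0.99  -0.139 -0.001 -0.557]
 [-0.132 -0.942  0.309 -0.005]
 [-0.043 -0.306 -0.951  0.397]
 [ 0.     0.     0.     1.   ]]
```

View pics/w1.png

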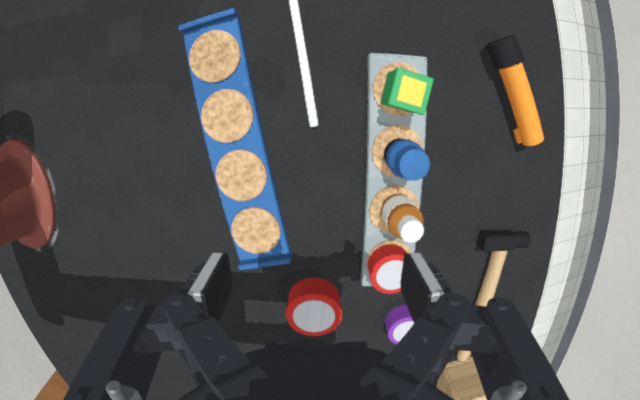

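The wrist view shows the carrier discs at (214,55) to (255,231). The soap top is at (411,93), the knob at (413,160), the cap at (411,231) and the target tin at (390,272). I'll project the contours onto their planes and fit circles there.

```bash
cat >> h.py <<'E'
def wpts(d,c,z,fish):
    c=c.reshape(-1,2).astype(float);W=d["world_to_cam"];R=W[:3,:3];o=-R.T@W[:3,3];K=d["mtx"]
    if fish:
        q=cv2.fisheye.undistortPoints(c[:,None],K,np.zeros(4)).reshape(-1,2)
    else: q=cv2.undistortPoints(c[:,None],K,None).reshape(-1,2)
    r=np.c_[q,np.ones(len(q))]@R
    return (o+r*((z-o[2])/r[:,2])[:,None])[:,:2]
def report(name,items,reg=(.35,.8,-.32,.25)):
    d=imaging.grab_frame(name)
    for k,z,smin,smax in items:
        for u,v,a,ax,c in blobs(d,k):
            p=wpts(d,c,z,name=="wrist").astype(np.float32)
            (x,y),s,ang=cv2.fitEllipse(p)
            if reg[0]<x<reg[1] and reg[2]<y<reg[3] and smin<s[0] and s[1]<smax:
                print(name,k,round(u),round(v),"xy",round(x,4),round(y,4),"size",np.round(np.array(s)*1000,1),"rect",np.round(cv2.minAreaRect(p)[2],1))
    return d
E
python3 - <<'E'
from h import *
I=[("cork",.019,.05,.075),("silver",.051,.03,.06),("silver",.091,.015,.035),("yellow",.069,.015,.04),("green",.069,.03,.07),("blue",.083,.02,.06),("red",.051,.04,.09)]
for n in("wrist","scene","side"): report(n,I)
E
```

```text
wrist cork 388 260 xy 0.6364 -0.1797 size [56.9 60.4] rect 9.8
wrist cork 256 230 xy 0.4687 -0.1105 size [61.1 62.3] rect 67.6
wrist cork 395 209 xy 0.6498 -0.1083 size [60.8 72.1] rect 28.5
wrist cork 241 175 xy 0.4652 -0.036 size [61.1 62. ] rect 79.5
wrist cork 397 151 xy 0.6578 -0.0328 size [57.7 61.3] rect 41.8
wrist cork 227 115 xy 0.4615 0.0386 size [61.3 61.7] rect 79.1
wrist cork 400 89 xy 0.6688 0.0412 size [58.3 61.7] rect 73.5
wrist cork 214 56 xy 0.4579 0.1131 size [61.5 62.6] rect 34.1
wrist silver 314 316 xy 0.5274 -0.2332 size [51.4 52. ] rect 82.1
wrist silver 390 274 xy 0.6323 -0.1819 size [33.4 45.5] rect 84.1
wrist silver 410 231 xy 0.6596 -0.1256 size [30.9 46.5] rect 62.6
wrist silver 403 202 xy 0.6519 -0.0875 size [33.2 58.5] rect 17.3
wrist green 407 90 xy 0.6624 0.0385 size [44.1 54.8] rect 70.2
wrist blue 407 159 xy 0.6516 -0.03 size [36.  49.2] rect 58.9
wrist red 388 269 xy 0.631 -0.1746 size [47.4 71.6] rect 82.5
scene cork 281 261 xy 0.6357 -0.183 size [61.9 69.6] rect 85.4
scene cork 326 254 xy 0.6504 -0.1102 size [58.5 59.3] rect 54.8
scene cork 370 24
[... 737 characters left out ...]
] rect 3.6
side cork 254 274 xy 0.6672 0.0417 size [58.8 67.7] rect 8.1
side cork 366 280 xy 0.4612 0.0427 size [61.8 63.2] rect 3.7
side cork 364 247 xy 0.4644 -0.0318 size [61.6 63.1] rect 3.7
side cork 361 217 xy 0.4681 -0.1065 size [61.6 63.2] rect 3.8
side silver 226 294 xy 0.7028 0.1063 size [51.3 59.2] rect 53.2
side silver 282 176 xy 0.6354 -0.1794 size [40.5 41.7] rect 3.9
side silver 276 142 xy 0.6594 -0.2818 size [32.9 41.6] rect 5.5
side silver 271 211 xy 0.6417 -0.0482 size [20.3 26.9] rect 3.8
side yellow 252 257 xy 0.6659 0.0405 size [28.4 29.5] rect 68.6
side blue 332 136 xy 0.5348 -0.2728 size [22.9 40.2] rect 43.0
side red 283 180 xy 0.6325 -0.1683 size [54.4 82.8] rect 4.5
```

Wrist fits and the scene/side means agree within about 1 mm for the carrier discs, and spacing is 75 mm as it should be. The soap is turned about −21°. I'll start with the soap and hover over it for a near check.

```bash
python3 -m pendant '[[[0,0,-0.0185,0.11,0.079,-0.106,1],[0,0,-0.0185,0.11,0.079,-0.106,1],[0,0,-0.0185,0.11,0.079,-0.106,1],[0,0,-0.0185,0.108,0.078,-0.106,1],[0,0,0,0,0,0,1],[0,0,0,0,0,0,1]]]'
python3 - <<'E'
from h import *
d=report("wrist",[("yellow",.069,.015,.05),("green",.069,.02,.09),("blue",.083,.02,.07),("cork",.019,.04,.09)])
cv2.imwrite("pics/w2.png",d["frame"])
E
```

```text
time: 3.2
tool_pos: [0.6667, 0.0383, 0.1309]
tool_rot: [0.0, 0.983, -0.186, 0.0]
contact_force: [0.3, -0.7, 0.4]
gripper_width: 0.999
wrist green 314 208 xy 0.6676 0.0423 size [43.9 55.9] rect 70.0
wrist blue 339 289 xy 0.6631 -0.02 size [35.3 61.1] rect 81.6
wrist cork 334 262 xy 0.6582 -0.0325 size [53.8 60.3] rect 80.2
wrist cork 138 259 xy 0.4621 0.0389 size [61.7 65. ] rect 44.8
wrist cork 103 199 xy 0.4585 0.1133 size [61.8 64.7] rect 55.5
wrist cork 315 192 xy 0.6663 0.0387 size [58.3 65.5] rect 67.6
```

View pics/w2.png

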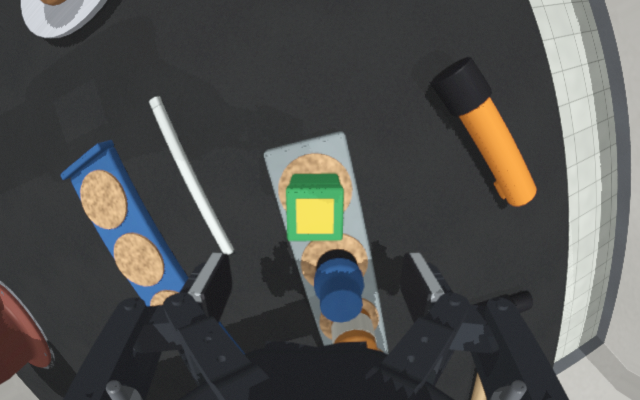

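The soap top is at (315,216), square to the jaws and centred between them. I'll loosen the yellow mask to get its position along the other axis.

```bash
sed -i 's/yellow=((24,180,150)/yellow=((22,120,150)/' h.py; python3 - <<'E'
from h import *
report("wrist",[("yellow",.069,.015,.05)])
d=imaging.grab_frame("wrist")
print(wpts(d,np.array([[413,0],[315.,216]]),.069,True)[1])
E
```

```text
wrist yellow 314 215 xy 0.6659 0.0377 size [29.6 30.3] rect 68.6
[0.66666609 0.03714106]
```

```bash
python3 -m pendant '[[[0,0,0,0,0,-0.12,1],[0,0,0,0,0,-0.12,1],[0,0,0,0,0,-0.1,1],[0,0,0,0,0,-0.06,1],[0,0,0,0,0,-0.02,1],[0,0,0,0,0,0,0],[0,0,0,0,0,0,0],[0,0,0,0,0,0,0],[0,0,0,0,0,0,0],[0,0,0,0,0,0,0],[0,0,0,0,0,0,0],[0,0,0,0,0,0,0],[0,0,0,0,0,0,0]]]'
```

```text
time: 4.97
tool_pos: [0.6677, 0.0392, 0.0267]
tool_rot: [-0.0, 0.983, -0.185, 0.001]
contact_force: [-1.9, 0.3, 6.2]
gripper_width: 0.469
```

```bash
python3 -m pendant '[[[0,0,0,0,0,0.06,0],[0,0,0,0,0,0.16,0],[0,0,0,0,0,0.16,0],[0,0,0.022,-0.1,-0.074,0.1,0],[0,0,0.022,-0.132,-0.099,0,0],[0,0,0.022,-0.132,-0.099,0,0],[0,0,0.022,-0.132,-0.099,0,0],[0,0,0.022,-0.132,-0.099,0,0],[0,0,0.022,-0.1,-0.075,0,0],[0,0,0,-0.064,-0.049,0,0],[0,0,0,0,0,-0.1,0],[0,0,0,0,0,-0.16,0],[0,0,0,0,0,0,0],[0,0,0,0,0,0,0]]]'
python3 - <<'E'
from h import *
s=manip.state();print(s["tool_pos"],s["tool_rot"],s["gripper_width"],s["contact_force"])
d=report("wrist",[("yellow",s["tool_pos"][2]+.043,.015,.05),("cork",.019,.04,.09)])
cv2.imwrite("pics/w3.png",d["frame"])
E
```

```text
time: 6.72
tool_pos: [0.4696, -0.1095, 0.0816]
tool_rot: [0.0, 1.0, 0.021, 0.001]
contact_force: [0.9, 0.1, -1.3]
gripper_width: 0.474
[ 0.46961737 -0.10953645  0.08155441] [2.37946731e-04 9.99786234e-01 2.06636382e-02 6.66287558e-04] 0.47429929054131026 [ 0.87635272  0.12125668 -1.28214843]
wrist yellow 316 310 xy 0.4701 -0.1111 size [30.2 30.9] rect 3.0
wrist cork 492 296 xy 0.6399 -0.1871 size [64.8 76.2] rect 20.8
wrist cork 556 233 xy 0.6971 -0.1236 size [54.4 59.8] rect 67.1
wrist cork 520 214 xy 0.6441 -0.1056 size [59.4 60.3] rect 75.3
wrist cork 312 203 xy 0.4674 -0.1013 size [42.1 67.8] rect 6.4
wrist cork 545 131 xy 0.6555 -0.0326 size [58.6 60.7] rect 80.3
wrist cork 560 48 xy 0.6661 0.0412 size [62.5 65.9] rect 31.5
```

View pics/w3.png

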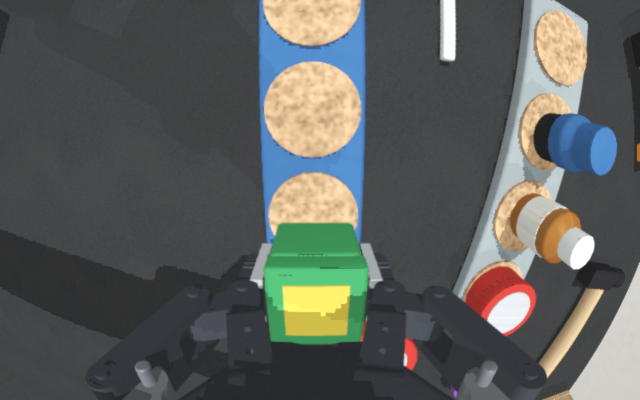

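The soap hangs upright 55 mm above the right-end disc, centred to about 1 mm. I'll lower it, release it, and move on to hover over the brush.

```bash
python3 -m pendant '[[[0,0,0,-0.004,0,-0.1,0],[0,0,0,0,0,-0.06,0],[0,0,0,0,0,-0.03,0],[0,0,0,0,0,-0.015,0],[0,0,0,0,0,-0.008,0],[0,0,0,0,0,-0.004,0],[0,0,0,0,0,0,0],[0,0,0,0,0,0,0]]]'; python3 -m pendant '[[[0,0,0,0,0,0,0.6],[0,0,0,0,0,0,0.8],[0,0,0,0,0,0,1],[0,0,0,0,0,0,1],[0,0,0,0,0,0,1],[0,0,0,0,0,0.1,1],[0,0,0,0,0,0.16,1],[0,0,0,0,0,0.16,1],[0,0,-0.012,0.15,0.06,0.11,1],[0,0,-0.012,0.15,0.06,0,1],[0,0,-0.012,0.15,0.06,0,1],[0,0,-0.012,0.15,0.06,0,1],[0,0,-0.01,0.154,0.064,0,1],[0,0,0,0,0,0,1],[0,0,0,0,0,0,1]]]'
python3 - <<'E'
from h import *
HSV["cap"]=((0,0,215),(180,40,255))
s=manip.state();print(s["tool_pos"],s["tool_rot"])
d=report("wrist",[("blue",.083,.02,.07),("cork",.019,.04,.09),("yellow",.069,.015,.05),("cap",.091,.015,.04)])
cv2.imwrite("pics/w4.png",d["frame"])
E
```

```text
time: 7.78
tool_pos: [0.4682, -0.1096, 0.0268]
tool_rot: [0.0, 1.0, 0.021, 0.0]
contact_force: [-2.3, 0.3, 3.8]
gripper_width: 0.467
time: 9.65
tool_pos: [0.6557, -0.0334, 0.158]
tool_rot: [0.0, 0.998, -0.07, -0.001]
contact_force: [-0.9, 1.1, -0.1]
gripper_width: 0.999
[ 0.65571312 -0.0334323   0.15801443] [ 7.50794298e-05  9.97540866e-01 -7.00840272e-02 -6.65891858e-04]
wrist blue 320 200 xy 0.6599 -0.0276 size [35.  46.2] rect 80.9
wrist cork 167 266 xy 0.4718 -0.1045 size [46.9 55.8] rect 56.2
wrist cork 144 211 xy 0.4655 -0.036 size [61.5 64.4] rect 36.3
wrist cork 318 184 xy 0.658 -0.0333 size [58.  61.4] rect 89.0
wrist cork 124 146 xy 0.4619 0.0384 size [61.8 64.4] rect 39.3
wrist cork 317 104 xy 0.6673 0.0414 size [62.1 62.3] rect 82.1
wrist cork 110 79 xy 0.4582 0.113 size [62.3 63.8] rect 55.3
wrist yellow 147 295 xy 0.469 -0.1102 size [26.2 29.4] rect 1.7
```

View pics/w4.png

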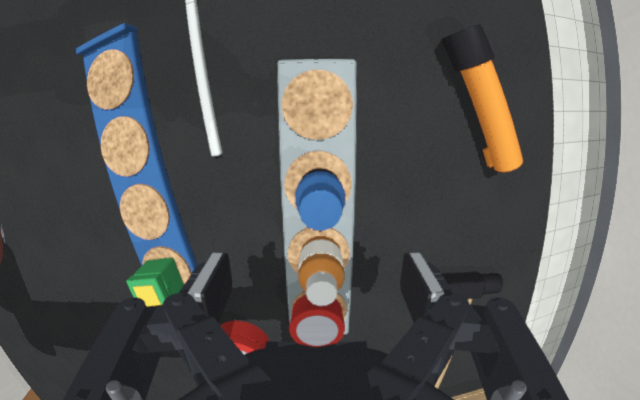

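The soap stands on its disc at (.469,−.110). The knob top is near (321,206), the cap top near (321,289) and the tin lid near (319,331).

```bash
python3 - <<'E'
from h import *
d=imaging.grab_frame("wrist")
for u,v,z in((321,206,.081),(321,289,.091),(319,331,.051)):
    print(wpts(d,np.array([[u,v],[u,v+1.]]),z,True)[0])
E
```

```text
[ 0.65994821 -0.03294364]
[ 0.65077233 -0.10073701]
[ 0.63825945 -0.18384807]
```

```bash
python3 -m pendant '[[[0,0,0,0.015,0,-0.12,1],[0,0,0,0,0,-0.12,1],[0,0,0,0,0,-0.11,1],[0,0,0,0,0,-0.06,1],[0,0,0,0,0,-0.022,1],[0,0,0,0,0,0,0],[0,0,0,0,0,0,0],[0,0,0,0,0,0,0],[0,0,0,0,0,0,0],[0,0,0,0,0,0,0],[0,0,0,0,0,0,0],[0,0,0,0,0,0,0],[0,0,0,0,0,0,0]]]'
```

```text
time: 11.38
tool_pos: [0.661, -0.0335, 0.0528]
tool_rot: [0.0, 0.998, -0.07, 0.001]
contact_force: [-2.7, 0.3, 5.7]
gripper_width: 0.438
```

```bash
python3 -m pendant '[[[0,0,0,0,0,0,0],[0,0,0,0,0,0,0],[0,0,0,0,0,0,0]]]'; python3 - <<'E'
from h import *
d=imaging.grab_frame("wrist");cv2.imwrite("pics/w5.png",d["frame"][180:400,180:460])
E
```

```text
time: 11.75
tool_pos: [0.661, -0.0335, 0.0528]
tool_rot: [0.0, 0.998, -0.07, 0.001]
contact_force: [-2.9, 0.6, 5.1]
gripper_width: 0.436
```

View pics/w5.png

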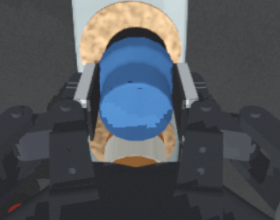

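The opening reads 37 mm instead of 34, and the tool was pushed up about 3 mm, so the pad tips are on the taper above the collar. I'll open, rise about 8 mm and grip again.

```bash
python3 -m pendant '[[[0,0,0,0,0,0,0.6],[0,0,0,0,0,0,0.6],[0,0,0,-0.002,0.001,0.032,0.6],[0,0,0,0,0,0,0.6],[0,0,0,0,0,0,0],[0,0,0,0,0,0,0],[0,0,0,0,0,0,0],[0,0,0,0,0,0,0],[0,0,0,0,0,0,0],[0,0,0,0,0,0,0]]]'
```

```text
time: 13.05
tool_pos: [0.6603, -0.0332, 0.0594]
tool_rot: [0.0, 0.998, -0.07, 0.001]
contact_force: [0.6, -0.5, 3.7]
gripper_width: 0.374
```

```bash
python3 -m pendant '[[[0,0,0,0,0,0,0.6],[0,0,0,0,0,0,0.6],[0,0,0,0,0,-0.014,0.6],[0,0,0,0,0,0,0.6],[0,0,0,0,0,0,0],[0,0,0,0,0,0,0],[0,0,0,0,0,0,0],[0,0,0,0,0,0,0],[0,0,0,0,0,0,0],[0,0,0,0,0,0,0]]]'; python3 - <<'E'
from h import *
d=imaging.grab_frame("wrist");cv2.imwrite("pics/w6.png",cv2.resize(d["frame"][180:400,180:460],None,fx=2,fy=2))
E
```

```text
time: 14.3
tool_pos: [0.6597, -0.0331, 0.0552]
tool_rot: [-0.0, 0.998, -0.07, 0.0]
contact_force: [0.4, 0.4, 1.7]
gripper_width: 0.41
```

View pics/w6.png

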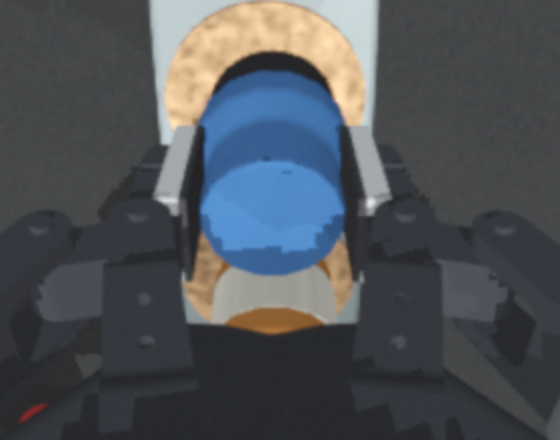

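The opening is now 35 mm with a low force, so the pads are on the knob. I'll carry it over.

```bash
python3 -m pendant '[[[0,0,0,0,0,0.06,0],[0,0,0,0,0,0.14,0],[0,0,0,0,0,0.16,0],[0,0,0.01,-0.1,0,0.04,0],[0,0,0.01,-0.14,-0.003,0,0],[0,0,0.01,-0.14,-0.003,0,0],[0,0,0.01,-0.14,-0.003,0,0],[0,0,0.01,-0.14,-0.003,0,0],[0,0,0.009,-0.1,-0.003,0,0],[0,0,0,-0.018,0,0,0],[0,0,0,0,0,-0.1,0],[0,0,0,0,0,-0.12,0],[0,0,0,0,0,0,0],[0,0,0,0,0,0,0]]]'
python3 - <<'E'
from h import *
s=manip.state();print(s["tool_pos"],s["tool_rot"],s["gripper_width"],s["contact_force"])
d=report("wrist",[("blue",s["tool_pos"][2]+.027,.02,.07),("cork",.019,.04,.09)])
cv2.imwrite("pics/w7.png",d["frame"])
E
```

```text
time: 16.1
tool_pos: [0.4661, -0.0371, 0.1013]
tool_rot: [0.0, 1.0, 0.022, 0.001]
contact_force: [-0.3, -0.4, 0.5]
gripper_width: 0.406
[ 0.46613072 -0.03705352  0.1013113 ] [2.14137090e-04 9.99750594e-01 2.23187022e-02 7.61019793e-04] 0.40575980246026655 [-0.34152632 -0.39937327  0.45499308]
wrist cork 519 300 xy 0.6933 -0.1382 size [53.5 59.1] rect 50.8
wrist cork 493 276 xy 0.6448 -0.1047 size [59.1 61.3] rect 60.5
wrist cork 522 207 xy 0.6568 -0.0321 size [61.9 65.5] rect 45.6
wrist cork 313 196 xy 0.464 -0.0304 size [52.3 63.3] rect 6.6
wrist cork 543 129 xy 0.6664 0.0417 size [61.9 65.6] rect 45.1
```

View pics/w7.png

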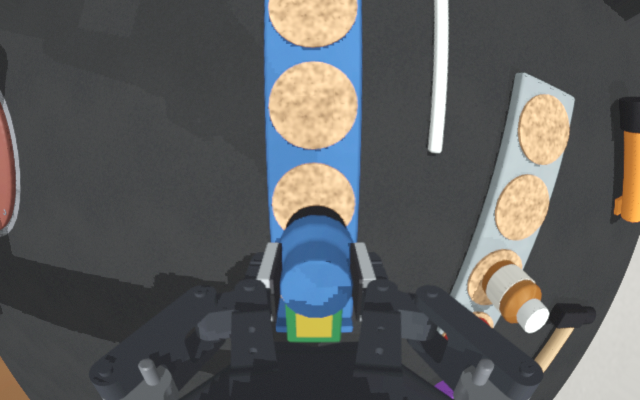

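The brush is upright over the second disc. I'll nudge it about 1 mm, lower it and release.

```bash
python3 -m pendant '[[[0,0,0,-0.004,0.004,-0.08,0],[0,0,0,0,0,-0.06,0],[0,0,0,0,0,-0.025,0],[0,0,0,0,0,-0.012,0],[0,0,0,0,0,-0.005,0],[0,0,0,0,0,-0.003,0],[0,0,0,0,0,0,0],[0,0,0,0,0,0,0]]]'; python3 -m pendant '[[[0,0,0,0,0,0,0.6],[0,0,0,0,0,0,0.8],[0,0,0,0,0,0,1],[0,0,0,0,0,0,1],[0,0,0,0,0,0,1],[0,0,0,0,0,0.1,1],[0,0,0,0,0,0.16,1],[0,0,-0.01,0.05,-0.02,0.15,1],[0,0,-0.01,0.14,-0.05,0,1],[0,0,-0.01,0.14,-0.05,0,1],[0,0,-0.01,0.14,-0.05,0,1],[0,0,-0.01,0.14,-0.05,0,1],[0,0,-0.009,0.13,-0.044,0,1],[0,0,0,0,0,0,1],[0,0,0,0,0,0,1]]]'
python3 - <<'E'
from h import *
HSV["cap"]=((0,0,190),(180,40,255))
s=manip.state();print(s["tool_pos"],s["tool_rot"])
d=report("wrist",[("blue",.083,.02,.08),("cork",.019,.04,.09),("yellow",.069,.015,.05),("cap",.091,.015,.05),("cap",.051,.03,.05)])
cv2.imwrite("pics/w8.png",d["frame"])
E
```

```text
time: 17.15
tool_pos: [0.4644, -0.0358, 0.0551]
tool_rot: [-0.0, 1.0, 0.022, 0.0]
contact_force: [-4.1, 1.2, 6.7]
gripper_width: 0.408
time: 19.02
tool_pos: [0.6484, -0.1016, 0.1558]
tool_rot: [-0.0, 0.998, -0.07, -0.001]
contact_force: [0.4, -0.9, -0.7]
gripper_width: 0.999
[ 0.64841288 -0.10159033  0.15576766] [-1.65107029e-04  9.97538731e-01 -7.01141890e-02 -6.73991382e-04]
wrist cork 316 262 xy 0.6371 -0.1836 size [61.5 65.5] rect 69.6
wrist cork 152 218 xy 0.4676 -0.1122 size [58.5 63.1] rect 30.4
wrist cork 316 189 xy 0.6486 -0.106 size [60.7 63.3] rect 83.8
wrist cork 133 151 xy 0.4654 -0.0365 size [58.1 60.3] rect 14.4
wrist cork 315 111 xy 0.6577 -0.0329 size [61.8 62.3] rect 63.1
wrist cork 117 82 xy 0.4617 0.0381 size [62.  63.8] rect 71.6
wrist cork 314 31 xy 0.6672 0.041 size [61.8 62.4] rect 81.9
wrist cork 107 21 xy 0.4568 0.11 size [54.5 66. ] rect 67.0
wrist yellow 128 237 xy 0.4679 -0.1117 size [29.7 30.4] rect 2.9
wrist cap 237 333 xy 0.5615 -0.2089 size [20.4 24.6] rect 87.2
wrist cap 326 218 xy 0.6556 -0.106 size [28.2 35.9] rect 82.0
wrist cap 338 17 xy 0.6833 0.0329 size [16.6 26. ] rect 25.3
wrist cap 326 218 xy 0.6547 -0.122 size [33.6 42.8] rect 82.0
```

View pics/w8.png

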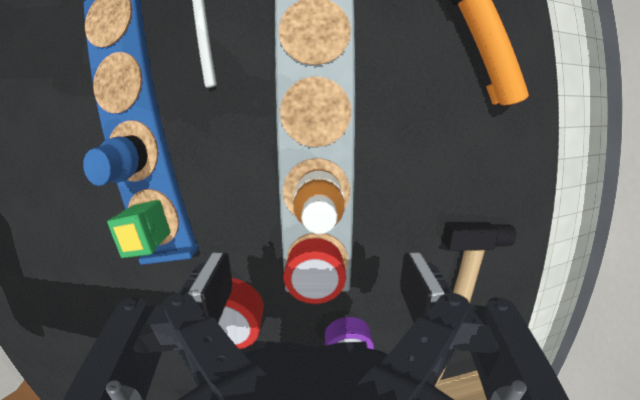

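Brush and soap both stand on their discs. The cap top is near (319,215) and the tin lid near (315,280).

```bash
python3 - <<'E'
from h import *
d=imaging.grab_frame("wrist")
for u,v,z in((319.5,215.5,.091),(315,280,.051)):
    print(wpts(d,np.array([[u,v],[u,v+1.]]),z,True)[0])
E
```

```text
[ 0.65105372 -0.10343785]
[ 0.63638783 -0.18352507]
```

```bash
python3 -m pendant '[[[0,0,0,0.01,-0.008,-0.12,1],[0,0,0,0,0,-0.12,1],[0,0,0,0,0,-0.12,1],[0,0,0,0,0,-0.09,1],[0,0,0,0,0,-0.04,1],[0,0,0,0,0,-0.01,1],[0,0,0,0,0,0,1],[0,0,0,0,0,0,0],[0,0,0,0,0,0,0],[0,0,0,0,0,0,0],[0,0,0,0,0,0,0],[0,0,0,0,0,0,0],[0,0,0,0,0,0,0],[0,0,0,0,0,0,0],[0,0,0,0,0,0,0]]]'
```

```text
time: 21.0
tool_pos: [0.6522, -0.104, 0.0322]
tool_rot: [0.0, 0.998, -0.07, 0.001]
contact_force: [-0.2, -0.6, 5.1]
gripper_width: 0.472
```

The opening reads 40 mm where the body is 42, so I may be near the shoulder. I'll regrip 5 mm lower.

```bash
python3 -m pendant '[[[0,0,0,0,0,0,0.7],[0,0,0,0,0,0,0.7],[0,0,0,0,0,-0.02,0.7],[0,0,0,0,0,0,0.7],[0,0,0,0,0,0,0],[0,0,0,0,0,0,0],[0,0,0,0,0,0,0],[0,0,0,0,0,0,0],[0,0,0,0,0,0,0],[0,0,0,0,0,0,0]]]'
```

```text
time: 22.25
tool_pos: [0.6516, -0.1039, 0.0263]
tool_rot: [-0.0, 0.998, -0.07, 0.0]
contact_force: [0.7, 0.0, 0.3]
gripper_width: 0.476
```

```bash
python3 -m pendant '[[[0,0,0,0,0,0.06,0],[0,0,0,0,0,0.16,0],[0,0,0,0,0,0.16,0],[0,0,0.01,-0.06,0.044,0.1,0],[0,0,0.01,-0.13,0.1,0,0],[0,0,0.01,-0.13,0.1,0,0],[0,0,0.01,-0.13,0.1,0,0],[0,0,0.01,-0.13,0.1,0,0],[0,0,0.009,-0.12,0.08,0,0],[0,0,0,-0.06,0.045,0,0],[0,0,0,0,0,-0.1,0],[0,0,0,0,0,-0.14,0],[0,0,0,0,0,0,0],[0,0,0,0,0,0,0]]]'
python3 - <<'E'
from h import *
s=manip.state();print(s["tool_pos"],s["tool_rot"],s["gripper_width"],s["contact_force"])
d=report("wrist",[("cork",.019,.04,.09)])
cv2.imwrite("pics/w9.png",d["frame"])
E
```

```text
time: 24.0
tool_pos: [0.4624, 0.0383, 0.0879]
tool_rot: [0.0, 1.0, 0.022, 0.001]
contact_force: [-0.3, -0.2, -1.0]
gripper_width: 0.475
[0.46240284 0.03832164 0.08786795] [1.01220490e-04 9.99749803e-01 2.23481910e-02 9.38113451e-04] 0.475448585523179 [-0.26091406 -0.15410098 -0.98780631]
wrist cork 511 284 xy 0.6567 -0.0314 size [62.2 65.9] rect 39.5
wrist cork 540 213 xy 0.6663 0.0422 size [62.  65.8] rect 21.9
```

View pics/w9.png

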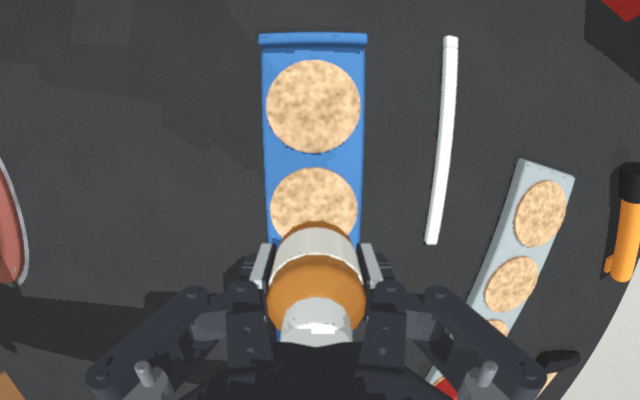

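Bottle upright, over the third disc. I'll lower, release and go to the tin.

```bash
python3 -m pendant '[[[0,0,0,-0.003,0,-0.12,0],[0,0,0,0,0,-0.07,0],[0,0,0,0,0,-0.033,0],[0,0,0,0,0,-0.014,0],[0,0,0,0,0,-0.006,0],[0,0,0,0,0,-0.003,0],[0,0,0,0,0,0,0],[0,0,0,0,0,0,0]]]'; python3 -m pendant '[[[0,0,0,0,0,0,0.6],[0,0,0,0,0,0,0.8],[0,0,0,0,0,0,1],[0,0,0,0,0,0,1],[0,0,0,0,0,0,1],[0,0,0,0,0,0.1,1],[0,0,0,0,0,0.16,1],[0,0,0,0,0,0.16,1],[0,0,-0.01,0.06,-0.084,0.1,1],[0,0,-0.01,0.11,-0.14,0,1],[0,0,-0.01,0.11,-0.14,0,1],[0,0,-0.01,0.11,-0.14,0,1],[0,0,-0.01,0.11,-0.14,0,1],[0,0,-0.009,0.11,-0.14,0,1],[0,0,0,0.087,-0.1,0,1],[0,0,0,0,0,0,1],[0,0,0,0,0,0,1]]]'
python3 - <<'E'
from h import *
s=manip.state();print(s["tool_pos"],s["tool_rot"])
d=report("wrist",[("red",.051,.03,.09),("cork",.019,.04,.09),("yellow",.069,.015,.05),("silver",.051,.03,.05)])
cv2.imwrite("pics/w10.png",d["frame"])
E
```

```text
time: 25.05
tool_pos: [0.4613, 0.0383, 0.0262]
tool_rot: [0.0, 1.0, 0.022, 0.0]
contact_force: [-2.9, 0.3, 5.8]
gripper_width: 0.479
time: 27.18
tool_pos: [0.6346, -0.1821, 0.1543]
tool_rot: [-0.0, 0.998, -0.07, -0.001]
contact_force: [-1.1, -0.1, 0.5]
gripper_width: 1.002
[ 0.6345528  -0.18208295  0.15425147] [-3.44202273e-04  9.97530407e-01 -7.02326318e-02 -5.88040690e-04]
wrist red 317 193 xy 0.6362 -0.1801 size [55.9 61.8] rect 37.1
wrist cork 317 193 xy 0.6353 -0.1897 size [65.5 77.7] rect 68.4
wrist cork 143 143 xy 0.4674 -0.1114 size [58.  62.1] rect 3.4
wrist cork 319 104 xy 0.648 -0.1074 size [62.1 62.3] rect 82.2
wrist cork 129 72 xy 0.4652 -0.0366 size [58.3 59.8] rect 77.6
wrist cork 318 26 xy 0.6572 -0.0357 size [56.4 64. ] rect 82.2
wrist yellow 114 152 xy 0.4679 -0.1116 size [29.7 30.5] rect 2.7
wrist silver 317 197 xy 0.636 -0.1826 size [43.5 43.6] rect 37.4
```

View pics/w10.png

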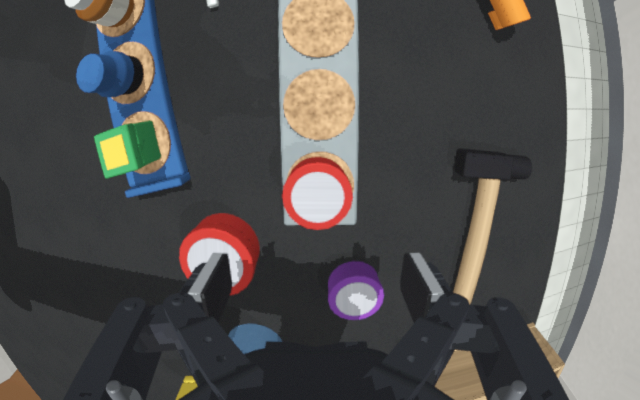

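The target tin's lid is at (317,197) and measures 60 mm, within 1.5 mm of the tool. The three placed items stand. Big red and purple tins are clear of the fingers.

```bash
python3 -m pendant '[[[0,0,0,0.006,-0.002,-0.12,1],[0,0,0,0,0,-0.14,1],[0,0,0,0,0,-0.12,1],[0,0,0,0,0,-0.09,1],[0,0,0,0,0,-0.045,1],[0,0,0,0,0,-0.02,1],[0,0,0,0,0,0,1],[0,0,0,0,0,0,0.8],[0,0,0,0,0,0,0],[0,0,0,0,0,0,0],[0,0,0,0,0,0,0],[0,0,0,0,0,0,0],[0,0,0,0,0,0,0]]]'
```

```text
time: 28.85
tool_pos: [0.6377, -0.1836, 0.0227]
tool_rot: [0.0, 0.998, -0.07, 0.001]
contact_force: [-0.7, 0.0, 6.1]
gripper_width: 0.681
```

```bash
python3 -m pendant '[[[0,0,0,0,0,0.03,0],[0,0,0,0,0,0.05,0],[0,0,0,0,0,0,0],[0,0,0,0,0,0,0]]]';python3 - <<'E'
from h import *
s=manip.state()
d=report("wrist",[("red",s["tool_pos"][2]+.031,.03,.09),("silver",s["tool_pos"][2]+.031,.03,.06)])
cv2.imwrite("pics/w11.png",d["frame"][180:400,180:460])
E
```

```text
time: 29.35
tool_pos: [0.6364, -0.183, 0.041]
tool_rot: [-0.0, 0.998, -0.07, -0.0]
contact_force: [-0.3, -0.1, -1.6]
gripper_width: 0.683
wrist red 182 349 xy 0.5572 -0.2184 size [38.5 44.7] rect 43.6
```

View pics/w11.png

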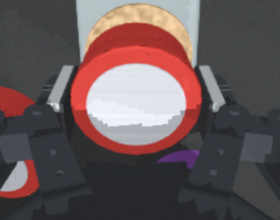

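```bash
python3 -m pendant '[[[0,0,0,0,0,0.1,0],[0,0,0,0,0,0.16,0],[0,0,0,0,0,0.16,0],[0,0,0.008,-0.044,0.073,0.02,0],[0,0,0.008,-0.088,0.146,0,0],[0,0,0.008,-0.088,0.146,0,0],[0,0,0.008,-0.088,0.146,0,0],[0,0,0.008,-0.088,0.146,0,0],[0,0,0.008,-0.088,0.146,0,0],[0,0,0.006,-0.088,0.146,0,0],[0,0,0.005,-0.088,0.146,0,0],[0,0,0,-0.044,0.073,0,0],[0,0,0,-0.01,0.016,0,0],[0,0,0,0,0,-0.1,0],[0,0,0,0,0,-0.14,0],[0,0,0,0,0,0,0],[0,0,0,0,0,0,0]]]'
python3 - <<'E'
from h import *
d=imaging.grab_frame("wrist")
cv2.imwrite("pics/w12.png",d["frame"])
E
```

```text
time: 31.52
tool_pos: [0.459, 0.1125, 0.0921]
tool_rot: [0.0, 1.0, 0.022, 0.001]
contact_force: [0.3, 0.3, -1.1]
gripper_width: 0.682
```

View pics/w12.png

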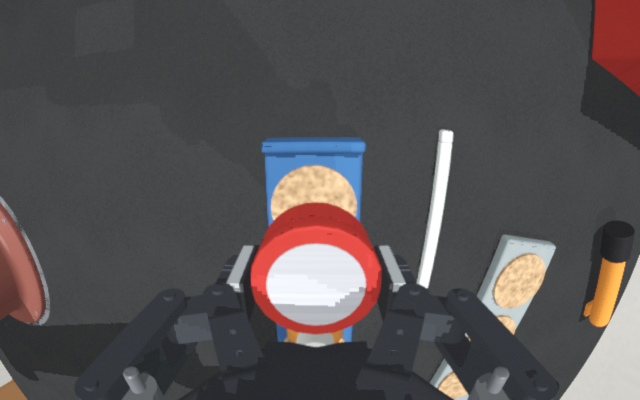

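```bash
python3 -m pendant '[[[0,0,0,-0.004,0.002,-0.12,0],[0,0,0,0,0,-0.09,0],[0,0,0,0,0,-0.04,0],[0,0,0,0,0,-0.015,0],[0,0,0,0,0,-0.007,0],[0,0,0,0,0,0,0],[0,0,0,0,0,0,0]]]'
```

```text
time: 32.45
tool_pos: [0.4576, 0.1134, 0.0237]
tool_rot: [-0.0, 1.0, 0.022, 0.001]
contact_force: [-0.1, -0.8, -2.5]
gripper_width: 0.679
```

```bash
python3 -m pendant '[[[0,0,0,0,0,-0.003,0],[0,0,0,0,0,-0.003,0],[0,0,0,0,0,0,0]]]'
```

```text
time: 32.83
tool_pos: [0.4574, 0.1134, 0.0227]
tool_rot: [0.0, 1.0, 0.022, -0.0]
contact_force: [-4.1, -1.3, 7.9]
gripper_width: 0.679
```

Contact made (about 8 N). I'll release, rise and look over the whole carrier.

```bash
python3 -m pendant '[[[0,0,0,0,0,0,0.8],[0,0,0,0,0,0,1],[0,0,0,0,0,0,1],[0,0,0,0,0,0,1],[0,0,0,0,0,0,1],[0,0,0,0,0,0.08,1],[0,0,0,0,0,0.16,1],[0,0,0,0,0,0.16,1],[0,0,0,0.1,-0.1,0.16,1],[0,0,0,0.2,-0.1,0.16,1],[0,0,0,0.2,-0.1,0.05,1],[0,0,0,0.1,-0.1,0,1],[0,0,0,0,0,0,1],[0,0,0,0,0,0,1]]]'
python3 - <<'E'
from h import *
I=[("cork",.019,.04,.09),("yellow",.069,.015,.05),("silver",.051,.035,.05)]
for n in("wrist","scene","side"):
    d=report(n,I);cv2.imwrite(f"pics/{n}_end.png",d["frame"])
E
python3 -c "
import cv2,numpy as np
a=cv2.imread('pics/scene_end.png')[120:300,200:500];b=cv2.imread('pics/wrist_end.png')
cv2.imwrite('pics/end.png',np.vstack([cv2.resize(a,(640,384))[:, :],b])[:600+184:1][::1]) if 0 else cv2.imwrite('pics/end.png',np.hstack([cv2.resize(a,(400,240)),b[:240,100:500]]))"
```

```text
time: 34.58
tool_pos: [0.6018, 0.0161, 0.2097]
tool_rot: [-0.0, 1.0, 0.022, -0.001]
contact_force: [-0.4, -0.4, 0.0]
gripper_width: 1.0
wrist cork 336 314 xy 0.6385 -0.1799 size [61.7 62.9] rect 1.7
wrist cork 348 269 xy 0.6481 -0.1059 size [61.5 62.9] rect 3.3
wrist cork 361 215 xy 0.6575 -0.032 size [61.6 62.4] rect 2.8
wrist cork 201 210 xy 0.4655 -0.0357 size [57.3 60.2] rect 51.9
wrist cork 375 153 xy 0.6671 0.0418 size [62.  62.3] rect 3.9
wrist cork 193 150 xy 0.4594 0.0376 size [61.  71.4] rect 26.4
wrist cork 190 84 xy 0.4566 0.1139 size [60.7 63.3] rect 81.7
wrist silver 179 82 xy 0.4574 0.1141 size [43.2 43.3] rect 87.7
scene cork 281 263 xy 0.6396 -0.1836 size [62.3 66.3] rect 12.8
scene cork 327 254 xy 0.6499 -0.1097 size [62.4 64.9] rect 38.1
scene cork 370 244 xy 0.659 -0.0357 size [61.9 66.2] rect 28.5
scene cork 412 235 xy 0.6688 0.0384 size [62.4 66.3] rect 29.3
scene cork 285 197 xy 0.4681 -0.112 size [57.6 66.5] rect 71.2
scene cork 320 188 xy 0.4669 -0.0389 size [57.4 62.4] rect 68.8
scene cork 354 179 xy 0.4648 0.0353 size [58.5 60.8] rect 64.0
scene cork 354 159 xy 0.3963 0.0717 size [44.6 55.5] rect 63.5
scene yellow 283 174 xy 0.468 -0.1126 size [25.7 29.7] rect 4.1
scene silver 205 288 xy 0.6807 -0.3094 size [41.  41.5] rect 16.1
scene silver 387 155 xy 0.4582 0.1127 size [39.6 42.2] rect 63.9
side cork 369 317 xy 0.4575 0.1164 size [61.  63.2] rect 79.1
side cork 254 275 xy 0.6666 0.0454 size [62.6 63.5] rect 3.7
side cork 264 243 xy 0.657 -0.0287 size [62.7 63.4] rect 3.8
side cork 273 214 xy 0.6473 -0.1026 size [62.4 63.9] rect 5.1
side cork 281 187 xy 0.6375 -0.1768 size [62.5 64.1] rect 4.5
side yellow 364 200 xy 0.4679 -0.1084 size [26.9 27.7] rect 3.8
side silver 371 308 xy 0.4575 0.1169 size [41.7 41.9] rect 3.6
```

View pics/end.png

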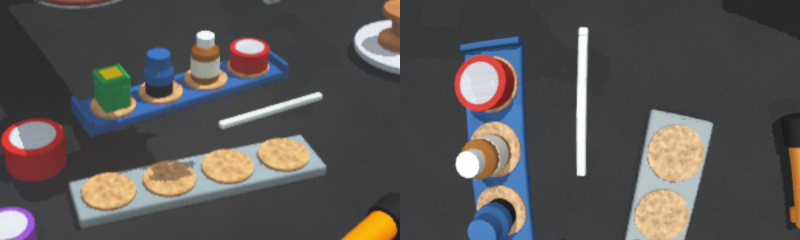

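All four stand upright in reverse order, centred to about 1–2 mm, and the robot is clear of everything. Handing in.

```bash
python3 -c "
from plant import manip;print(manip.job_done())"
```

```text
the job is handed in; nothing more can be done
None
```

All four boot-care things are on the blue carrier in reverse order, and the job is handed in. From the right end to the left end they stand soap, brush, bottle, tin. It took 34.6 s of the 102 s allowed.

**Final checks:** the last pictures show all four upright and let go, with the gripper about 0.2 m up and touching nothing. The soap and tin measured within about 1–2 mm of their disc centres. The brush and bottle I judged only by eye in the last pictures, though both were over their discs to about 1 mm when I lowered them. The contact force read 4–8 N at each set-down.

**What went wrong or disagreed:**
- **Brush:** the first grip landed on the taper above the collar, so I regripped it twice before lifting.
- **Bottle:** I regripped it once, 5 mm lower. The opening still read about 40 mm for a 42 mm body, but it held steady.
- **Tin:** the opening read 58 mm on the 60 mm lid, and the tin held level.
- **Cameras:** the scene and side cameras disagreed by up to 8 mm in y. The wrist camera agreed with their mean to about 1 mm, so I used the wrist camera.

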